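# Open the touch-latch condiment cupboard

## Robot

A 6-joint arm with a two-finger parallel gripper is mounted at the origin on the work surface. World frame = base frame: x ahead of the robot, y to its left, z up, the work surface at z = 0. Lengths are in mm, angles in rad, forces in N, time in s.
With the tool pointing down it reaches from about 275 to 725 mm from the base axis. Payload 5.6 kg.
Tool frame: the origin (TCP) lies on the centre line of the jaws, within the pads' length; the fingertips stand ctrl.tip_reach ahead of it and the grasp point (between the pads) is the TCP (ctrl.tip_reach is the distance from the TCP to the fingertips, in mm); z points along the fingers, y is the direction in which the jaws open and shut (so a half turn about z gives the same grasp; the last joint's range is limited). The gripper opens to 85 mm and grips with 20 to 120 N. Pads are 22 mm wide; open, the fingers measure 114 mm over their backs; the gripper's body (76 mm by 85 mm) begins 54 mm behind the grasp point. The pads swing forward as they close: fully open they stand 13 mm farther back than shut.
Start: joints at [1.428, 0.255, 0.108, 0, -1.424, -0.285], TCP at [228.152, 500.44, 250.283] pointing down, gripper open.
Joint ranges: [-2.95, 2.95], [-1.21, 1.97], [-1.09, 1.5], [-2.87, 1.71], [-2.94, -0.07], [-3.05, 3.05]. Speed limits (rad/s): [2.57, 2.57, 3.14, 3.14, 3.14, 3.14].

## Interface

Orientations are given as a rotation vector (axis times angle).
In Python, from station import monitor, eyes, ctrl gives the robot as it stands.
- The arm moves only by the tool carry_out, never from a script. Its argument "targets" is a list that holds one entry, the list of rows, each a list of 7 numbers: the closure, from -1 (fully open) to 1 (shut), then the shift along the tool's x, y, z in m, then the turn, a rotation vector about the tool's x, y, z in degrees. In form: [[[claw, tx, ty, tz, rx, ry, rz], ...]]. A call has 1 to 12 rows; each row shifts and turns the pose as measured when the row begins, along the tool's axes as they then stand; what a row does not reach is not made up. A row lasts 1/8 s, in which the tool goes at most 62.5 mm and 10.7 degrees, less where a joint would pass 70% of its speed; a pose out of reach is approached as far as the arm can. A call with a gripper value outside its range is refused whole. The fingers move at their own pace and stop on an object; the grip force is fixed at half the most. Time passes only in rows, so rows that do not move let the fingers close. It gives the time, the measured TCP pose, the force and the opening at its end, in the units of the state.
- monitor.get_obs(): the state, without advancing time (a new reading comes with each control period).
- eyes.get_image(name): name is "scene" or "side" or "wrist"; returns a dict with "color" (480x640x3 uint8, blue, green, red), "depth" (480x640 float32, mm along the optical axis (not along the pixel's ray), 0 where there is no reading), "K" (3x3 intrinsics, pixels), "R" (3x3) and "t" (3): a world point X has camera coordinates R X + t. Camera axes: x right, y down, z forward; pixel columns grow to the right and rows downward; lengths in mm; the calibration is good to about 2 mm. A picture is of the moment at which its call begins.
- ctrl.job_done(): hands the job in, once; it reports no verdict.
The state is a dict: "clock": time; "joints": joint angles; "qd": joint speeds; "tau": joint torques, N m; "eef_pos": TCP position; "tool_rot": TCP orientation; "contact_force": force on the tool from outside, world axes, zero at the start; "moment": the same for the moment, N m; "opening": finger opening in mm.
Only numpy, scipy, OpenCV 4.12 (cv2) and the standard library are available. Lean on these libraries where they do the work, as an engineer would, in place of code of your own. Each camera call takes 0.05 s, during which the arm holds its last target. There are 200 camera calls.

## Task

Press the free edge of the red cupboard's door with the fingertips until its touch catch lets go, and let the spring push the door ajar; then hook the fingertips behind the free edge and swing the door wide open, at least 60 degrees, and leave it so. Do not pinch the door between the fingers, keep the blue cupboard shut, and leave the bottles, jars, can and cartons standing where they are.

Things in the scene. Friction and masses are not known exactly. Their poses are not given: they have to be found in the camera images.
- red_cupboard: Counter-top cupboard with a red top and a red handle-less door, fixed: 160 mm deep (x), 220 mm wide (y), 200 mm high; origin at the centre of its underside, z up. The door covers its front, the -x side, and the cupboard's open front edge is the plane x = -80 mm. The door is hinged at the +y side; the free edge, with the touch catch behind it, is at the -y side. On its top a steel plate marks the hinge side and a black dot the catch side
- red_door (a joint): Opening angle of the red door in rad: 0 shut on its catch, negative pushed in (stop at -0.032), up to 1.57 open, square to the front. The catch lets go when the door is pushed in to about -0.02 (4 mm at the free edge, about 6 N there). When the door is then let free, a spring plunger pushes it ajar to about 0.4 to 0.55 rad; beyond that no spring acts and the hinge, slightly stiff, stays where it is left
- red_press (a point): Point on the outer face of the red door to press: 26 mm from its free edge, 40 mm below the cupboard's top. It moves with the door; its axes are the door's: x into the door (outwards is -x), y along the door towards the hinge, z up. Door 216 mm wide, 194 mm high, 18 mm thick; its top edge is 198 mm above the table. 190 mm from the hinge line
- red_hinge (a point): Top of the red door's vertical hinge line, 200 mm above the table, in the plane of the door's inner face, 6 mm in front of the cupboard's front edge. Axes turn with the door as for red_press
- blue_cupboard: The same cupboard with a blue top and blue door, hinged at its -y side; not to be opened. Same origin and axes
- blue_door (a joint): Opening angle of the blue door in rad, 0 shut; the same touch catch; leave shut
- soy_bottle: Bystander: brown soy sauce bottle, red cap, 60 mm across, 190 mm tall; loose; origin at the centre of its underside
- vinegar_bottle: Bystander: green vinegar bottle, yellow cap, 60 mm across, 180 mm tall; loose; origin at the centre of its underside
- chilli_jar: Bystander: red jar with white cap, 52 mm across, 60 mm tall, standing on top of the blue cupboard towards its back; loose; origin at the centre of its underside
- bean_can: Bystander: can with green label, 68 mm across, 80 mm tall; loose; origin at the centre of its underside
- spice_carton: Bystander: yellow carton 60 x 90 x 50 mm; loose; origin at the centre of its underside
- tea_carton: Bystander: green carton 50 x 80 x 100 mm; loose; origin at the centre of its underside
- pickle_jar: Bystander: amber jar, steel cap, 60 mm across, 100 mm tall; loose; origin at the centre of its underside

How it is judged (in metres and radians):
On the way, in this order (a step that is already met when the one before it is completed fails the run):
1. the fingers push the red door in until its catch lets go (value of joint red_door below -0.016 rad and contact force between the fingers and red_door_c1 above 0.5 N), for 0.02 s.
2. the spring has pushed the red door ajar (value of joint red_door between 0.2 and 0.9 rad), for 0.1 s.
At the end, for the whole second after the job is handed in: The red door stands still, open more than 1.0 rad (57 degrees); the blue door is shut (under 0.03 rad); every bystander is within 30 mm of its start (value of joint red_door above 1 rad and velocity of joint red_door between -0.05 and 0.05 rad/s and value of joint blue_door below 0.03 rad and distance of each of soy_bottle, vinegar_bottle, chilli_jar, bean_can, spice_carton, tea_carton, pickle_jar from where it was at the start of the episode below 0.03 m); the robot touches nothing.
It fails at once if the red door is pinched: the fingers press on its inner and outer faces at once (over 2 N each) (contact force between the fingers and red_door_c1 above 2 N and contact force between the fingers and red_door_c0 above 2 N).
It fails at once if the blue door is opened (value of joint blue_door above 0.06 rad).
It fails at once if a bystander is lifted, carried or pushed more than 30 mm, or tipped (distance of any of soy_bottle, vinegar_bottle, chilli_jar, bean_can, spice_carton, tea_carton, pickle_jar from where it was at the start of the episode above 0.03 m or angle between any of soy_bottle, vinegar_bottle, chilli_jar, bean_can, spice_carton, tea_carton, pickle_jar's own z axis and vertical above 0.4 rad).
It also fails if it takes over 58 s, if anything falls off the work surface, if the arm or the gripper's body presses on something with over 40 N, if the wrist force passes 120 N, or if a joint passes its speed limit or range.

## Working session

There is one attempt and no reset: what is moved stays moved. The work goes in short steps, Python scripts to look and compute and a tool call to move; the robot and the scene stay as the last step left them, time stands still between calls to the robot, and variables do not carry over. Pictures are saved under pics/ and viewed, about 8 in all and at most 12, crops included, and the job is handed in when it is done.

Besides the shell and the picture viewer there is one more tool, called after "Request:" as name([rows], argument=value, ...), one row to a line, values as JSON. carry_out: Moves the arm, as the interface text tells. Its arguments: {"type":"object","properties":{"targets":{"type":"array","items":{"type":"array","items":{"type":"array","items":{"type":"number"}}}}},"required":["targets"]}

```bash
mkdir -p pics; ls; cat > h.py <<'E'
from station import monitor, eyes, ctrl
import numpy as np, cv2
from scipy.spatial.transform import Rotation as Ro
def cloud(im):
    d=im["depth"];v,u=np.mgrid[:d.shape[0],:d.shape[1]]
    K=np.array(im["K"]);c=np.stack([(u-K[0,2])/K[0,0]*d,(v-K[1,2])/K[1,1]*d,d],-1)
    P=(c-np.array(im["t"]))@np.array(im["R"]); P[d==0]=np.nan
    return P
E
python3 - <<'E'
from h import *
o=monitor.get_obs();print(o,ctrl.tip_reach)
for n in("scene","side"):
    im=eyes.get_image(n);cv2.imwrite(f"pics/{n}0.png",im["color"]);np.savez(f"{n}0.npz",**im)
    print(n,-np.array(im["R"]).T@np.array(im["t"]),(im["depth"]>0).mean())
E
```

```text
pics
{'clock': 0.0, 'joints': array([ 1.42761962e+00,  2.55740811e-01,  1.07024847e-01, -4.68475858e-04,
       -1.42387529e+00, -2.84579177e-01]), 'qd': array([-1.26590378e-03,  9.26896445e-04, -1.82673303e-03, -3.44235351e-04,
        2.47850577e-03,  4.45641872e-05]), 'tau': array([ 1.26798591e-04, -3.86626089e+01,  2.37938422e+01,  5.36521286e+00,
       -6.07106005e-03, -1.06716534e-06]), 'eef_pos': array([227.92595521, 500.0613564 , 249.40800263]), 'tool_rot': array([ 3.06820732e+00, -6.66525272e-01, -5.26557281e-04]), 'contact_force': array([ 0.40001759, -0.03513025, -0.14419586]), 'moment': array([-0.03615358,  0.0084234 , -0.01523526]), 'opening': 85.69841782447668} 19.0
scene [  64.73526552  115.26772633 1709.797907  ] 0.9959928385416666
side [ 233.26348334 -967.95525595 1147.32971983] 0.9962174479166667
```

View pics/scene0.png

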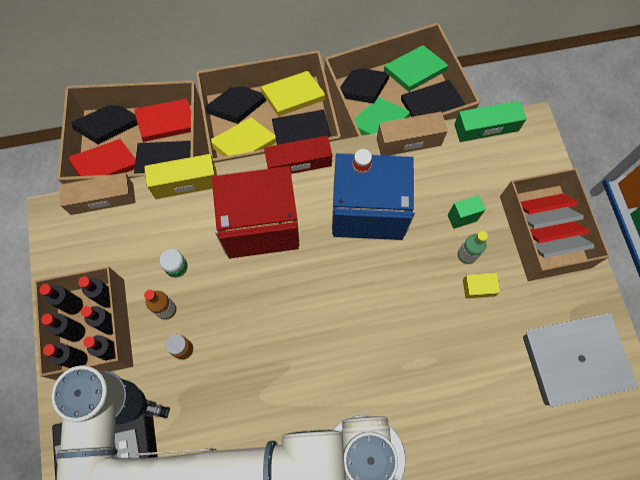

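View pics/side0.png

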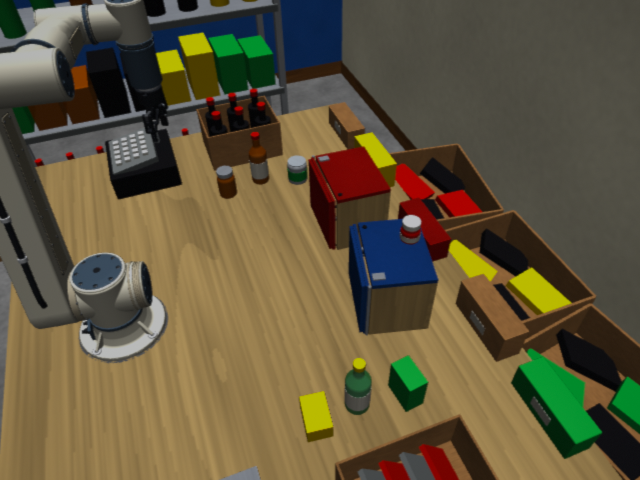

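The scene view shows the red cupboard at about (255,205), with its steel plate at (225,221) on the +y side and its dot at (290,215). The blue cupboard is at (373,190), and the soy bottle, can and jar are on the left at (160,303), (173,263) and (179,347). The side view agrees. Next I measure the cupboard tops and the bystanders.

```bash
python3 - <<'E'
from h import *
im=dict(np.load("scene0.npz"));P=cloud(im);c=cv2.cvtColor(im["color"],cv2.COLOR_BGR2HSV)
H,S,V=c[...,0].astype(int),c[...,1],c[...,2]
z=P[...,2]
top=(z>185)&(z<212)
print("table z",np.nanmedian(z[350:400,250:350]))
for n,(u0,u1,v0,v1) in dict(red=(205,305,160,260),blue=(325,420,145,245)).items():
    m=np.zeros(z.shape,np.uint8);m[v0:v1,u0:u1]=top[v0:v1,u0:u1]
    m=cv2.morphologyEx(m,cv2.MORPH_OPEN,np.ones((3,3)))
    q=P[m>0];r=cv2.minAreaRect(q[:,:2].astype(np.float32))
    print(n,len(q),np.median(q[:,2]),r,cv2.boxPoints(r).round(0).tolist())
for n,(u0,u1,v0,v1) in dict(soy=(140,180,285,322),can=(155,192,245,280),pickle=(162,195,330,362),vin=(455,492,228,268),spice=(460,502,268,300),tea=(445,488,192,230)).items():
    q=P[v0:v1,u0:u1].reshape(-1,3);q=q[q[:,2]>15]
    print(n,len(q),np.percentile(q,[2,50,98],axis=0).round(0).tolist())
E
```

```text
table z 0.3750069997582582
red 5038 199.8369162017578 ((715.115234375, 155.70361328125), (223.1934356689453, 191.35714721679688), 86.36027526855469) [[613.0, 50.0], [804.0, 38.0], [818.0, 261.0], [627.0, 273.0]]
blue 4592 199.79324796472065 ((695.4845581054688, -179.64805603027344), (222.60934448242188, 190.3283233642578), 75.71720123291016) [[576.0, -264.0], [760.0, -311.0], [815.0, -95.0], [631.0, -48.0]]
soy 652 [[483.0, 437.0, 20.0], [501.0, 457.0, 124.0], [535.0, 487.0, 193.0]]
can 575 [[602.0, 388.0, 19.0], [626.0, 417.0, 77.0], [664.0, 449.0, 87.0]]
pickle 507 [[361.0, 405.0, 21.0], [383.0, 428.0, 97.0], [412.0, 458.0, 107.0]]
vin 625 [[467.0, -457.0, 20.0], [487.0, -425.0, 116.0], [518.0, -407.0, 183.0]]
spice 770 [[359.0, -486.0, 18.0], [389.0, -439.0, 49.0], [423.0, -396.0, 58.0]]
tea 775 [[586.0, -494.0, 19.0], [605.0, -448.0, 96.0], [638.0, -414.0, 107.0]]
```

Request:
carry_out([
  [[1,0,0,0,0,0,-10.5],[1,0,0,0,0,0,-10.4],[1,0.04,0.043,0,0,0,0],[1,0.04,0.043,0,0,0,0],[1,0.04,0.043,0,0,0,0],[1,0.04,0.043,0,0,0,0],[1,0.04,0.043,0,0,0,0],[1,0.04,0.043,0,0,0,0],[1,0.04,0.043,0,0,0,0],[1,0.04,0.043,0,0,0,0],[1,0,0,0,0,0,0]],
])

```text
clock: 1.48
eef_pos: [536.8, 128.0, 244.6]
tool_rot: [3.131, -0.075, -0.012]
contact_force: [-0.7, 0.5, 0.0]
opening: -0.1
```

Request:
carry_out([
  [[1,0.015,0.048,0,0,0,-1],[1,0,0,0.04,0,0,0],[1,0,0,0.036,0,0,0],[1,0,0,0,0,0,0]],
])

```text
clock: 1.98
eef_pos: [548.3, 78.2, 166.3]
tool_rot: [3.132, -0.047, -0.015]
contact_force: [0.2, -1.3, 0.2]
opening: 0.0
```

```bash
python3 - <<'E'
from h import *
o=monitor.get_obs();print(o["clock"],o["eef_pos"],Ro.from_rotvec(o["tool_rot"]).as_matrix().round(3).tolist(),o["contact_force"])
im=eyes.get_image("side");cv2.imwrite("pics/s1.png",cv2.resize(im["color"][60:320,200:500],None,fx=2,fy=2))
E
```

```text
1.975 [548.2702927   78.16810148 166.2584556 ] [[1.0, -0.03, -0.01], [-0.03, -1.0, -0.009], [-0.009, 0.009, -1.0]] [ 0.16007315 -1.26671057  0.20221947]
```

View pics/s1.png

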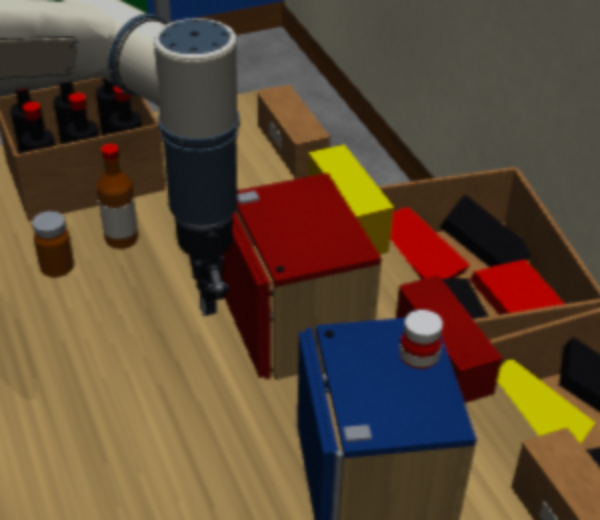

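The gripper is in front of the red door near its free edge, with the door gap clear at about (265,300) in the crop. I approach the door.

Request:
carry_out([
  [[1,0.03,0,0,0,0,1],[1,0.018,0,0,0,0,1],[1,0,0,0,0,0,0]],
])

```text
clock: 2.4
eef_pos: [600.7, 79.0, 174.5]
tool_rot: [3.133, -0.097, 0.004]
contact_force: [-1.1, -0.0, -0.6]
opening: 0.1
```

Request:
carry_out([
  [[1,0.003,0,0,0,0,0],[1,0.003,0,0,0,0,0]],
])

```text
clock: 2.65
eef_pos: [605.8, 79.3, 176.4]
tool_rot: [3.134, -0.095, 0.005]
contact_force: [-4.7, -1.2, -0.8]
opening: 0.2
```

Request:
carry_out([
  [[1,0.003,0,0.002,0,0,0],[1,0.003,0,0.001,0,0,0]],
])

```text
clock: 2.9
eef_pos: [610.0, 78.8, 175.1]
tool_rot: [3.133, -0.093, 0.002]
contact_force: [-6.1, 0.8, 7.1]
opening: 0.3
```

Request:
carry_out([
  [[1,0.003,0,0,0,0,0]],
])

```text
clock: 3.02
eef_pos: [611.3, 78.6, 175.2]
tool_rot: [3.133, -0.093, -0.004]
contact_force: [-10.7, 2.5, 5.6]
opening: -0.1
```

Request:
carry_out([
  [[1,0.004,0,0,0,0,0]],
])

```text
clock: 3.15
eef_pos: [611.4, 78.5, 175.2]
tool_rot: [3.133, -0.092, -0.016]
contact_force: [-21.4, 4.0, 12.2]
opening: -0.1
```

The force is rising without further motion, so the door is at its stop. I retract.

Request:
carry_out([
  [[1,-0.05,0,0,0,0,0],[1,-0.06,0,0,0,0,0],[1,-0.06,0,0,0,0,0],[1,-0.02,0,-0.05,0,0,0],[1,0,0,-0.03,0,0,0],[1,0,0,0,0,0,0],[1,0,0,0,0,0,0],[1,0,0,0,0,0,0],[1,0,0,0,0,0,0]],
])

```text
clock: 4.28
eef_pos: [413.9, 88.0, 253.1]
tool_rot: [3.129, -0.089, -0.024]
contact_force: [0.5, -0.4, 0.0]
opening: 0.1
```

```bash
python3 - <<'E'
from h import *
o=monitor.get_obs();print(o["clock"],o["eef_pos"],Ro.from_rotvec(o["tool_rot"]).as_matrix().round(3).tolist(),o["contact_force"])
im=eyes.get_image("side");cv2.imwrite("pics/s2.png",cv2.resize(im["color"][60:320,200:500],None,fx=2,fy=2))
for n in("scene","side"):
    im=eyes.get_image(n);P=cloud(im);hsv=cv2.cvtColor(im["color"],cv2.COLOR_BGR2HSV)
    x,y,z=P[...,0],P[...,1],P[...,2]
    red=((hsv[...,0]<8)|(hsv[...,0]>172))&(hsv[...,1]>150)
    a=np.array([.998,-.063]);f=(P[...,:2]-np.array([623.2,161.5]))@a
    m=red&(z>185)&(z<206)&(f<-3)&(f>-170)&(y<330)&(y>20)
    q=P[m];print(n,len(q))
    if len(q)>20: print(cv2.boxPoints(cv2.minAreaRect(q[:,:2].astype(np.float32))).round().tolist(), cv2.fitLine(q[:,:2].astype(np.float32),cv2.DIST_HUBER,0,.01,.01).ravel())
E
```

```text
4.275 [413.85210114  87.97127221 253.1089487 ] [[0.998, -0.057, -0.016], [-0.057, -0.998, -0.011], [-0.015, 0.012, -1.0]] [ 0.49224644 -0.43107767  0.01160003]
scene 274
[[565.0, 159.0], [581.0, 149.0], [642.0, 260.0], [626.0, 269.0]] [4.2520776e-01 9.0509576e-01 6.0038873e+02 2.0563240e+02]
side 294
[[526.0, 84.0], [544.0, 74.0], [640.0, 256.0], [623.0, 265.0]] [4.5475161e-01 8.9061832e-01 5.7692419e+02 1.5534941e+02]
```

View pics/s2.png

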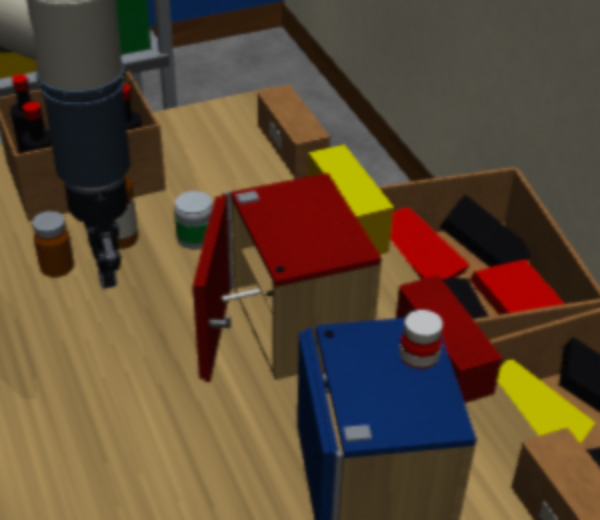

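The door is ajar at about 0.41 rad, with the inner free-edge corner near (545,75). A light plunger rod at (222-265,295) and a catch stud at (220,323) stick into the gap, so I locate them before hooking.

```bash
python3 - <<'E'
from h import *
im=eyes.get_image("side");P=cloud(im);c=im["color"]
cv2.imwrite("pics/s3.png",cv2.resize(c[140:255,280:360],None,fx=6,fy=5,interpolation=cv2.INTER_CUBIC))
for u,v in [(312,208),(316,208),(320,207),(324,206),(328,206),(334,206),(307,221),(310,222),(313,221),(303,215),(304,245),(303,235)]:
    print(u,v,P[v,u].round(),c[v,u])
E
```

```text
312 208 [603. 173.  80.] [163 161 163]
316 208 [616. 171.  78.] [159 167 169]
320 207 [631. 177.  72.] [166 173 174]
324 206 [641. 168.  80.] [170 173 174]
328 206 [656. 173.  72.] [110 116 118]
334 206 [646.  95. 139.] [30 35 40]
307 221 [560.  94. 110.] [91 91 88]
310 222 [568.  89. 107.] [52 52 50]
313 221 [577.  89. 108.] [51 52 50]
303 215 [545.  78. 152.] [ 2  3 38]
304 245 [542.  78.  31.] [ 2  3 45]
303 235 [542.  81.  70.] [ 2  3 46]
```

View pics/s3.png

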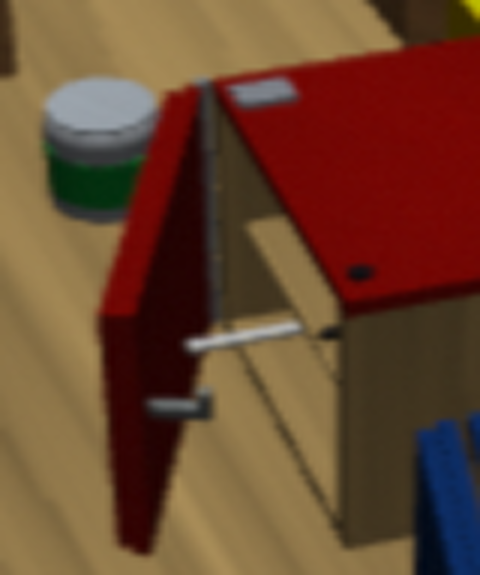

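The rod is at z≈78 and the stud at z≈108, both below the fingertips (z≥145). I go over the door and down behind it at about (588,83).

Request:
carry_out([
  [[1,0.055,0,0,0,0,0],[1,0.06,0,0,0,0,0],[1,0.055,0,0,0,0,0],[1,0,0,0,0,0,0]],
])

```text
clock: 4.97
eef_pos: [588.4, 78.1, 249.2]
tool_rot: [3.129, -0.086, -0.026]
contact_force: [-1.0, -0.1, -0.7]
opening: 0.1
```

Request:
carry_out([
  [[1,0,-0.004,0.04,0,0,0],[1,0,0,0.037,0,0,0],[1,0,0,0,0,0,0]],
])

```text
clock: 5.35
eef_pos: [587.5, 81.2, 170.6]
tool_rot: [3.129, -0.087, -0.024]
contact_force: [-0.2, 0.2, 1.2]
opening: 0.1
```

Request:
carry_out([
  [[1,-0.014,-0.008,0,0,0,0],[1,-0.014,-0.008,0,0,0,0],[1,-0.013,-0.008,0,0,0,0],[1,-0.012,-0.008,0,0,0,0],[1,-0.013,-0.01,0,0,0,0],[1,-0.013,-0.011,0,0,0,0]],
])

```text
clock: 6.1
eef_pos: [510.1, 141.6, 177.9]
tool_rot: [3.131, -0.087, -0.009]
contact_force: [0.1, -0.3, -0.0]
opening: 0.0
```

Request:
carry_out([
  [[1,-0.011,-0.012,0.002,0,0,0],[1,-0.011,-0.013,0.002,0,0,0],[1,-0.009,-0.014,0.002,0,0,0],[1,-0.008,-0.014,0.001,0,0,0],[1,-0.005,-0.012,0.001,0,0,0],[1,-0.005,-0.012,0.001,0,0,0]],
])

```text
clock: 6.85
eef_pos: [466.9, 229.3, 173.8]
tool_rot: [3.138, -0.082, 0.016]
contact_force: [0.9, -0.7, 2.7]
opening: -0.2
```

```bash
python3 - <<'E'
from h import *
im=eyes.get_image("side");cv2.imwrite("pics/s4.png",cv2.resize(im["color"][60:320,200:500],None,fx=2,fy=2))
E
```

```text
(no output)
```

View pics/s4.png

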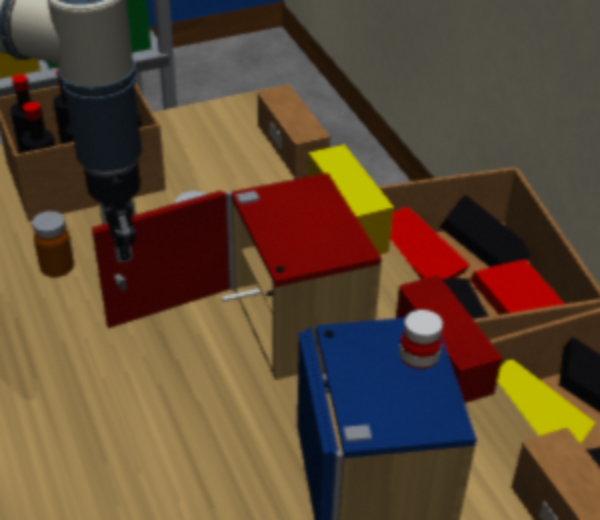

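The door is wide open, running from (230,195) to (95,230) in the crop, with the fingers on its inner face. I back away towards -y and raise the tool.

Request:
carry_out([
  [[1,0,0.03,0,0,0,0],[1,-0.02,0.05,0,0,0,0],[1,-0.02,0.05,-0.01,0,0,0],[1,-0.02,0,-0.05,0,0,0],[1,-0.02,0,-0.05,0,0,0],[1,0,0,0,0,0,0],[1,0,0,0,0,0,0]],
])

```text
clock: 7.78
eef_pos: [370.4, 99.9, 278.3]
tool_rot: [3.129, -0.083, -0.018]
contact_force: [-0.2, -0.2, -0.5]
opening: 0.4
```

```bash
python3 - <<'E'
from h import *
im=eyes.get_image("scene");cv2.imwrite("pics/f.png",im["color"])
Q=cloud(im);P0=cloud(np.load("scene0.npz"))
for n,(u0,u1,v0,v1) in dict(soy=(140,180,285,322),can=(155,192,245,280),pickle=(162,195,330,362),vin=(455,492,228,268),spice=(460,502,268,300),tea=(445,488,192,230),chilli=(350,376,145,172)).items():
    print(n,[np.nanmedian(p[v0:v1,u0:u1].reshape(-1,3)[p[v0:v1,u0:u1].reshape(-1,3)[:,2]>15],axis=0).round(0).tolist() for p in(P0,Q)])
im=eyes.get_image("side");P=cloud(im);hsv=cv2.cvtColor(im["color"],cv2.COLOR_BGR2HSV)
x,y,z=np.moveaxis(P,-1,0);red=((hsv[...,0]<8)|(hsv[...,0]>172))&(hsv[...,1]>150)
q=P[red&(z>188)&(z<206)&(x<618)&(x>400)&(y>150)&(y<340)][:,:2].astype(np.float32)
l=cv2.fitLine(q,cv2.DIST_HUBER,0,.01,.01).ravel();print(len(q),l,"door rad",np.arctan2(abs(l[0]),abs(l[1])*np.sign(l[0]*l[1]))-.063)
print(monitor.get_obs()["contact_force"])
E
```

```text
soy [[501.0, 457.0, 124.0], [502.0, 457.0, 124.0]]
can [[626.0, 417.0, 77.0], [626.0, 417.0, 77.0]]
pickle [[383.0, 428.0, 97.0], [382.0, 427.0, 97.0]]
vin [[487.0, -425.0, 116.0], [487.0, -425.0, 115.0]]
spice [[389.0, -439.0, 49.0], [389.0, -438.0, 49.0]]
tea [[605.0, -448.0, 96.0], [605.0, -448.0, 96.0]]
chilli [[751.0, -155.0, 237.0], [751.0, -154.0, 235.0]]
329 [9.9907750e-01 4.2943787e-02 5.1944067e+02 2.6524396e+02] door rad 1.4648393
[ 0.658421    0.21346708 -0.05622756]
```

View pics/f.png

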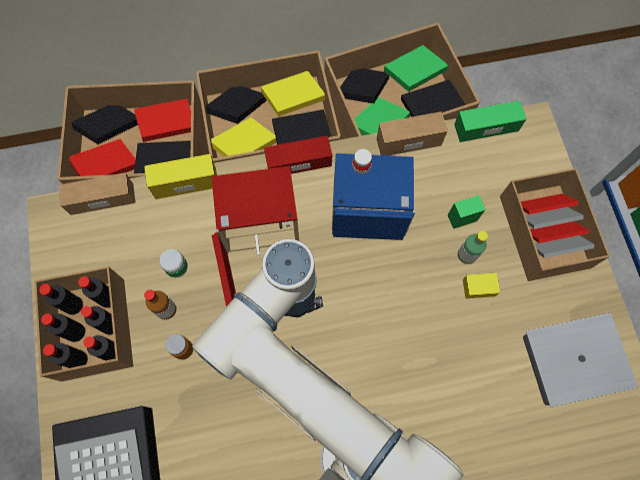

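The final view shows the red door swung wide open at (222,268). The blue door at (373,222) is shut, every bystander is unmoved, and the arm is clear. I hand in.

```bash
python3 -c "
from h import *
print(ctrl.job_done())"
```

```text
the job is handed in; nothing more can be done
None
```

The red door is open and left standing at about 1.46 rad (84°), and the job is handed in; `job_done()` reports no verdict.

- **Press:** I pushed the free edge in with closed fingertips until the door met its stop at about 21 N. The catch let go, and the spring pushed the door ajar to about 0.41 rad.
- **Swing:** I put the closed fingers down behind the free edge, above the plunger rod and catch stud, and swung the door open along an arc. Then I backed the arm away; the clock read about 7.8 s.
- **Last checks:** All bystanders measured within about 2 mm of where they started. The blue door looked shut in the final picture, though I did not measure its angle. The arm was clear, with contact force under 1 N, which is about the no-contact reading. I did not separately measure whether the door was still moving. No check failed or disagreed.

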